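# Uncouple the blue air filter

### The arm

A 6-joint arm with a two-finger parallel gripper is mounted at the origin on the work surface. World frame = base frame: x ahead of the robot, y to its left, z up, the work surface at z = 0. Lengths are in mm, angles in rad, forces in N, time in s.
With the tool pointing down it reaches from about 400 to 825 mm from the base axis. Payload 7 kg.
Tool frame: the origin (TCP) lies at the very end of the fingers, on their centre line; the grasp point (between the pads) lies 19 mm behind it; z points along the fingers, y is the line along which they close (so a half turn about z gives the same grasp; the last joint's range is limited). The gripper opens to 88 mm and grips with 3 to 60 N. Pads are 19 mm wide; open, the fingers measure 130 mm over their backs; the gripper's body (78 mm by 193 mm) begins 47 mm behind the grasp point.
Start: joints at [-1.011, 0.359, 0.012, 0, -1.224, -0.288], TCP at [181.188, -650.205, 226.561] pointing down, gripper open.
Joint ranges: [-3.07, 3.07], [-1.43, 2.12], [-1.02, 1.25], [-3.03, 1.67], [-3.05, -0], [-3.03, 3.03]. Speed limits (rad/s): [2.39, 2.39, 3.01, 3.14, 3.14, 3.14].

### API

Orientations are given as a unit quaternion [x, y, z, w].
In Python, from plant import bot gives the robot as it stands. Calls block until the motion is done:
- bot.move_ptp(position, orientation): joint-space move of the TCP to a pose.
- bot.line_to(position, velocity=150, ori=None): straight line of the TCP; ori=None keeps the orientation; velocity is the mean speed in mm/s.
- bot.move_joints(angles): joint-space move.
- bot.move_gripper(opening, force=None): finger opening in mm; force is the grip in N (None keeps the last); returns when the fingers have stopped.
- bot.pause(seconds).
- bot.solve_ik(position, orientation): joint angles nearest the present ones, or None.
- bot.read_state(): the state.
- bot.camera(name): name is "side" or "top"; returns the picture (480x640x3 uint8, red, green, blue); there is no depth.
- bot.get_calibration(name): a dict with "fx", "fy", "cx", "cy" (pixels), "view" (4x4, takes a point from world to camera coordinates). Camera axes: x right, y up, looking along -z (the intrinsics and any distortion apply to the point x, -y, -z); pixel columns grow to the right and rows downward; lengths in mm; the calibration is good to about 2 mm. A picture is of the moment at which its call begins. get_calibration takes no time and is no camera call.
A pose or a line that the arm cannot do raises bot.Unreachable and nothing moves.
- bot.close_job(): hands the job in; it is judged then, once.
The state is a dict: "t": time; "joint_pos": joint angles; "qvel": joint speeds; "tau": joint torques, N m; "tcp_pos": TCP position; "eef_rot": TCP orientation; "contact_force": force on the tool from outside, world axes, zero at the start; "moment": the same for the moment, N m; "width": finger opening in mm; "finger_force": force on a finger pad.
Only numpy, scipy, OpenCV 4.12 (cv2) and the standard library are available. Lean on these libraries where they do the work, as an engineer would, in place of code of your own. Each camera call takes 0.05 s, during which the arm holds its last target. There are 200 camera calls.

### The job

Uncouple the blue-sleeved air filter from its bench socket: pull its sprung sleeve straight up until the latch lets go, draw the nipple right out and let the sleeve snap forward again. Then stand the filter upright in the well of the white holder, set down gently, and let go of it; leave the orange filter plugged in its socket.

Things in the scene. Friction and masses are not known exactly. Their poses are not given: they have to be found in the camera images.
- blue_filter: Loose upright air filter, BLUE sleeve, 0.16 kg, round, z up its axis. Origin: centre of the nipple's flat lower end. From there up: steel nipple 26 mm dia. to 34 mm; ribbed blue sleeve 39 mm dia., 36 to 72 mm (grip here); neck; white cap 27 mm dia., 84 to 100 mm. Two brass latch teeth stand out 18.5 mm from the axis, 13 to 19 mm up. At start latched in blue_socket, origin 12 mm above the table.
- blue_sleeve (a joint): Slide of the blue sleeve, m: 0 forward (down, locked), 0.010 fully back (up). Spring 3 N at 0, 7 N at 0.010. The latch lets go near 0.006; keep pulling up on the sleeve, 5 to 10 N in all, and the nipple follows. Pulling the white cap keeps it locked. Once the nipple is out, the spring returns it to 0 even while the sleeve is held.
- blue_socket (a point): Centre of the mouth of the fixed square metal socket (66 mm wide) in which the blue filter is latched, 46 mm above the table, z up. The nipple sits 34 mm deep in it and must rise that far, straight up, to come clear.
- orange_filter: The same filter with an ORANGE sleeve, latched in a like socket; same sizes and origin. Leave it plugged in.
- holder_well (a point): Centre of the floor of the well in the fixed white holder, 10 mm above the table. The well is 58 mm square, 24 mm deep (outside 78 mm, rim 34 mm above the table), green floor, empty. z up. The filter stands here on its nipple's flat lower end.

How it is judged (in metres and radians):
On the way, in this order (a step that is already met when the one before it is completed fails the run):
1. the blue sleeve is pulled back at least 4 mm while its filter is still in the socket (value of joint blue_sleeve above 0.004 m and height (world z) of blue_filter below 0.025 m).
2. the blue filter is drawn right out of its socket and its sleeve has snapped forward (within 2 mm) (height (world z) of blue_filter above 0.047 m and value of joint blue_sleeve below 0.002 m), for 0.05 s.
At the end, for the whole second after the job is handed in: The blue filter stands at rest on the floor of the holder's well (within 25 mm of its centre, lower end within 5 mm of the floor), upright within 10 degrees, its sleeve forward within 2 mm; the orange filter is within 8 mm of where it was (horizontal distance between blue_filter and holder_well below 0.025 m and z of blue_filter in the frame of holder_well between -0.005 and 0.005 m and angle between blue_filter's own z axis and vertical below 0.17 rad and value of joint blue_sleeve below 0.002 m and linear speed of blue_filter below 0.03 m/s and distance of orange_filter from where it was at the start of the episode below 0.008 m); the robot touches nothing.
It fails at once if the orange filter is pulled out or shifted by more than 8 mm (distance of orange_filter from where it was at the start of the episode above 0.008 m).
It fails at once if the blue filter is dropped or slammed into the holder (faster than 0.5 m/s inside the well) (horizontal distance between blue_filter and holder_well below 0.025 m and z of blue_filter in the frame of holder_well below 0.022 m and linear speed of blue_filter above 0.5 m/s).
It also fails if it takes over 45 s, if anything falls off the work surface, if the arm or the gripper's body presses on something with over 40 N, if the wrist force passes 120 N, or if a joint passes its speed limit or range.

## Working session

There is one attempt and no reset: what is moved stays moved. The work goes in short steps, each a Python script; the robot and the scene stay as the last script left them, time stands still between calls to the robot, and variables do not carry over. Pictures are saved under pics/ and viewed, at most 10 in all, crops included, and the job is handed in when it is done.

```bash
mkdir -p pics; ls
python3 - <<'E'
from plant import bot
import cv2
for n in ("top","side"):
    im=bot.camera(n); cv2.imwrite(f"pics/{n}0.png",im[:,:,::-1]); print(n,bot.get_calibration(n))
s=bot.read_state(); print(s)
E
```

```text
pics
plant.py
top {'fx': 555.0629504925353, 'fy': 555.0629504925353, 'cx': 315.42424487486153, 'cy': 227.49707061093943, 'view': array([[ 2.09001128e-02, -9.99778865e-01, -2.32537339e-03,
         7.29881618e+00],
       [ 9.96380973e-01,  2.06372964e-02,  8.24564067e-02,
        -4.96441320e+02],
       [-8.23901832e-02, -4.04030600e-03,  9.96591959e-01,
        -1.03925376e+03],
       [ 0.00000000e+00,  0.00000000e+00,  0.00000000e+00,
         1.00000000e+00]])}
side {'fx': 556.3695884822552, 'fy': 556.3695884822552, 'cx': 320.4627859993766, 'cy': 240.99757447083158, 'view': array([[ 9.64830772e-01, -2.62095497e-01, -2.01873986e-02,
        -4.72125385e+02],
       [ 1.53602348e-01,  4.99787856e-01,  8.52419156e-01,
        -1.50665995e+02],
       [-2.13325806e-01, -8.25541065e-01,  5.22469187e-01,
        -7.35116185e+02],
       [ 0.00000000e+00,  0.00000000e+00,  0.00000000e+00,
         1.00000000e+00]])}
{'t': 0.1, 'joint_pos': array([-1.01091057e+00,  3.59337137e-01,  1.11714252e-02, -3.32133699e-04,
       -1.22406710e+00, -2.88091485e-01]), 'qvel': array([ 0.00106431, -0.00048685,  0.00352109,  0.00314618, -0.00056353,
        0.00284343]), 'tau': array([-2.10723141e-03, -5.84162521e+01,  2.93751222e+01,  7.01563329e+00,
        1.01491009e-02, -8.18327771e-05]), 'tcp_pos': array([ 181.079815  , -649.82220865,  225.70707591]), 'eef_rot': array([-1.35423169e-01,  9.90787578e-01,  7.18882949e-04, -1.53166414e-04]), 'contact_force': array([ 0.40746075, -0.34575543, -0.35952729]), 'moment': array([ 0.03168234, -0.01296135, -0.03871858]), 'finger_force': 0.0, 'width': 87.81927148706066}
```

View pics/top0.png

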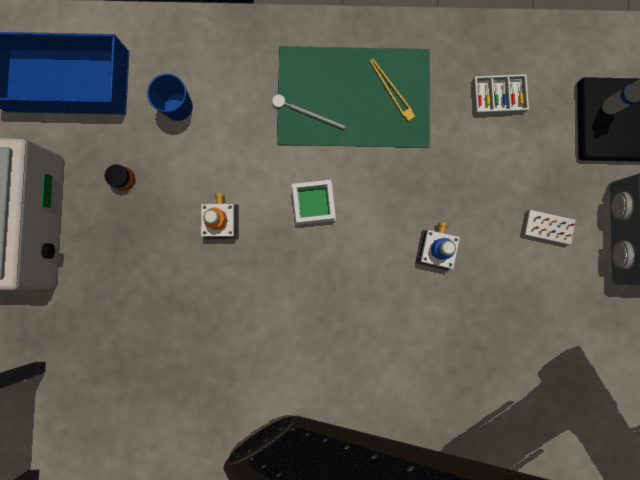

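View pics/side0.png

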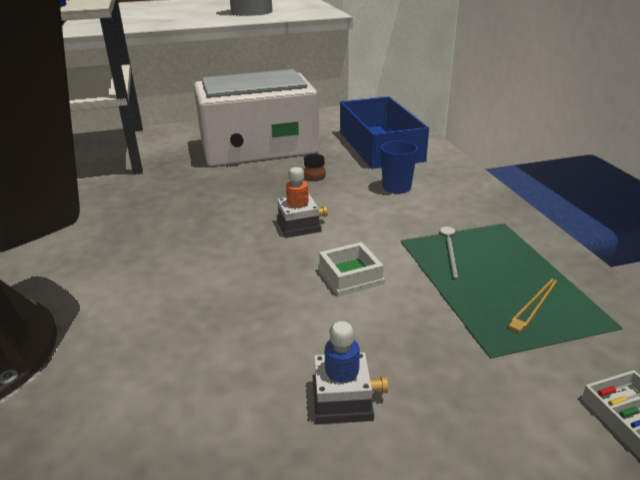

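The top view shows the blue filter at about (443,248), its socket plate at about (440,250), the holder at (313,202) and the orange filter at (215,218). In the side view, the blue sleeve is at (342,360), its cap at (341,334) and the holder at (350,267).

```bash
cat > h.py <<'E'
import numpy as np, cv2
from plant import bot
def ray(cal,u,v):
    V=cal["view"]; R,t=V[:3,:3],V[:3,3]
    d=np.array([(u-cal["cx"])/cal["fx"],-(v-cal["cy"])/cal["fy"],-1.])
    return -R.T@t, R.T@d
def plane(cal,u,v,z):
    o,d=ray(cal,u,v); return o+d*(z-o[2])/d[2]
def tri(c1,p1,c2,p2):
    o1,d1=ray(c1,*p1); o2,d2=ray(c2,*p2)
    s=np.linalg.lstsq(np.c_[d1,-d2],o2-o1,rcond=None)[0]
    a,b=o1+s[0]*d1,o2+s[1]*d2
    return (a+b)/2,np.linalg.norm(a-b)
def big(mask,box):
    m=np.zeros_like(mask); x0,y0,x1,y1=box; m[y0:y1,x0:x1]=mask[y0:y1,x0:x1]
    c=cv2.findContours(m,cv2.RETR_EXTERNAL,cv2.CHAIN_APPROX_NONE)[0]
    return max(c,key=cv2.contourArea)
def rng(im,lo,hi): return cv2.inRange(cv2.cvtColor(im,cv2.COLOR_RGB2HSV),lo,hi)
E
python3 - <<'E'
from h import *
top=cv2.imread("pics/top0.png")[:,:,::-1].copy(); side=cv2.imread("pics/side0.png")[:,:,::-1].copy()
ct,cs=bot.get_calibration("top"),bot.get_calibration("side")
def show(n,c): print(n,cv2.boundingRect(c),cv2.minAreaRect(c),cv2.contourArea(c))
W=((0,0,150),(180,60,255)); G=((45,120,60),(85,255,255)); B=((105,120,50),(130,255,255))
g=big(rng(top,*G),(285,175,345,230)); show("green",g)
print(plane(ct,*cv2.minAreaRect(g)[0],10))
h=big(rng(top,*W),(285,175,345,230)); show("holder",h); print(plane(ct,*cv2.minAreaRect(h)[0],34))
p=big(rng(top,*W),(415,225,465,272)); show("plate",p); r=cv2.minAreaRect(p); print(plane(ct,*r[0],46)); 
for q in cv2.boxPoints(r): print(' ',plane(ct,*q,46)[:2])
b=big(rng(top,*B),(415,225,465,272)); show("blue",b)
bs=big(rng(side,*B),(310,320,375,395)); show("blue side",bs)
cs_=big(rng(side,(0,0,110),(180,60,255)),(325,315,360,344)); show("cap side",cs_)
hs=big(rng(side,*W),(310,235,390,295)); show("holder side",hs)
def up(im,b,n,k): 
    x0,y0,x1,y1=b; return cv2.resize(im[y0:y1,x0:x1],None,fx=k,fy=k,interpolation=cv2.INTER_CUBIC)
a=up(top,(410,220,470,280),0,6); c=up(side,(300,315,400,425),0,4); d=up(top,(285,172,345,232),0,6)
o=np.zeros((800,760,3),np.uint8); o[:360,:360]=a; o[:360,400:760]=d; o[360:800,:400]=c
cv2.imwrite("pics/crop.png",cv2.resize(o,None,fx=.75,fy=.75)[:,:,::-1])
E
```

```text
green (299, 188, 30, 29) ((313.256103515625, 201.80490112304688), (26.17227554321289, 27.497453689575195), 83.6598129272461) 661.0
[546.85546354  22.90684226  10.        ]
holder (291, 180, 45, 42) ((313.1219787597656, 201.0975799560547), (40.41794204711914, 40.63880920410156), 83.6598129272461) 1469.0
[545.09343682  22.97403911  34.        ]
plate (422, 230, 38, 39) ((440.3000183105469, 248.90000915527344), (32.64803695678711, 32.214176177978516), 12.528807640075684) 487.0
[ 459.01780094 -215.0683643    46.        ]
  [ 435.68546525 -179.14372541]
  [ 494.41588085 -191.83864837]
  [ 482.43090195 -251.11733151]
  [ 423.82532773 -238.16310326]
blue (431, 238, 21, 21) ((440.48492431640625, 248.7528533935547), (20.210309982299805, 18.36742401123047), 79.3803482055664) 152.5
blue side (326, 341, 34, 41) ((342.8606262207031, 361.40936279296875), (39.246212005615234, 33.05994415283203), 86.18592071533203) 853.5
cap side (325, 315, 35, 29) ((342.0, 329.0), (28.0, 34.0), 90.0) 852.0
holder side (319, 235, 71, 42) ((354.0, 255.5), (41.0, 70.0), 90.0) 1835.0
```

View pics/crop.png

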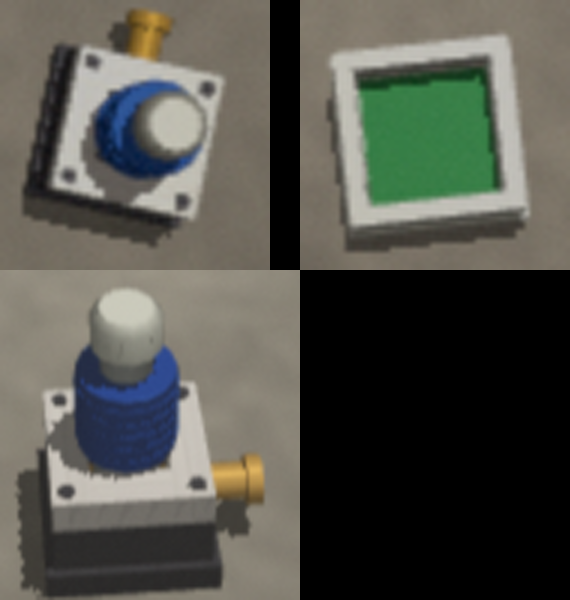

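The crop shows the filter standing centred in its socket plate, with plate corners about (428,230), (460,237), (453,268) and (421,261). The holder rim is centred near (313.4,201.5). Next I'll cross-check the axis at cap height in both views, then move to a hover pose.

Run:
```python
from h import *
from scipy.spatial.transform import Rotation as R
ct,cs=bot.get_calibration("top"),bot.get_calibration("side")
print("cap top",plane(ct,449,248.2,111),"cap side",plane(cs,342,327,108), tri(ct,(449,248.2),cs,(342,327)))
print("sleeve side base", plane(cs,342.2,368,50), "holder",plane(ct,313.4,201.4,34))
# finger-line candidates square to the plate
for yaw in np.deg2rad([-12,78]):
  for k in (0,np.pi):
    q=(R.from_euler('z',yaw+k)*R.from_euler('x',np.pi)).as_quat()
    print(np.rad2deg(yaw+k), [bot.solve_ik(p,q) for p in ([460,-215,200],[460,-215,52],[545,23,50])])
```

```text
cap top [ 457.38762263 -215.78152899  111.        ] cap side [ 458.68419348 -210.21088548  108.        ] (array([ 457.20453266, -215.38189997,  112.57931258]), np.float64(0.21227113981832665))
sleeve side base [ 458.11997571 -212.82514237   50.        ] holder [544.52792066  22.43580967  34.        ]
-12.000000000000002 [array([-4.98742725e-02,  1.02636606e-01, -3.89836390e-01,  4.44089210e-16,
       -1.07832333e+00,  1.41123109e+00]), array([-4.98742725e-02,  2.75265009e-01, -5.72831919e-01,  4.44089210e-16,
       -7.22699399e-01,  1.41123109e+00]), array([ 4.01471055e-01,  3.30565120e-01, -4.92058450e-01,  4.44089210e-16,
       -7.48172757e-01,  9.59885762e-01])]
168.0 [array([-4.98742725e-02,  1.02636606e-01, -3.89836390e-01, -4.44089210e-16,
       -1.07832333e+00, -1.73036156e+00]), array([-4.98742725e-02,  2.75265009e-01, -5.72831919e-01, -4.44089210e-16,
       -7.22699399e-01, -1.73036156e+00]), array([ 4.01471055e-01,  3.30565120e-01, -4.92058450e-01, -4.44089210e-16,
       -7.48172757e-01, -2.18170689e+00])]
78.0 [array([-0.04987427,  0.10263661, -0.38983639,  0.        , -1.07832333,
        2.98202742]), array([-0.04987427,  0.27526501, -0.57283192,  0.        , -0.7226994 ,
        2.98202742]), array([ 0.40147106,  0.33056512, -0.49205845,  0.        , -0.74817276,
        2.53068209])]
258.0 [array([-0.04987427,  0.10263661, -0.38983639,  0.        , -1.07832333,
       -0.15956524]), array([-0.04987427,  0.27526501, -0.57283192,  0.        , -0.7226994 ,
       -0.15956524]), array([ 0.40147106,  0.33056512, -0.49205845,  0.        , -0.74817276,
       -0.61091057])]
```

```bash
cat >> h.py <<'E'
from scipy.spatial.transform import Rotation as R
Q=(R.from_euler('z',np.deg2rad(258))*R.from_euler('x',np.pi)).as_quat()
def st(tag=""):
    s=bot.read_state(); print(tag,"t",round(s["t"],2),"p",s["tcp_pos"].round(1),"F",s["contact_force"].round(1),"w",round(s["width"],1),"ff",round(s["finger_force"],1)); return s
E
python3 - <<'E'
from h import *
bot.move_ptp([458.2,-215,200],Q); st("hover")
bot.line_to([458.2,-215,53],80); st("down")
bot.move_gripper(36,8); st("soft grip")
cv2.imwrite("pics/grip.png",bot.camera("side")[200:480,180:540,::-1])
E
```

```text
hover t 1.98 p [ 458.2 -215.6  200. ] F [-0.2 -0.8  0.7] w 87.5 ff 0.0
down t 3.97 p [ 458.5 -215.    53.4] F [ 0.5 -0.6 -0.4] w 87.6 ff 0.0
soft grip t 4.85 p [ 458.3 -215.    53. ] F [-0.3  0.1 -1. ] w 38.2 ff 8.0
```

View pics/grip.png

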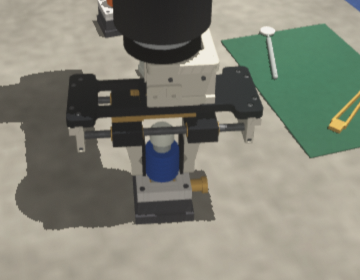

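The fingers straddle the blue sleeve at crop (162,165), clear of the plate, and the side forces are near zero. Next: a firm grip and a straight, slow pull, checked in stages.

Run:
```python
from h import *
bot.move_gripper(36,35); st("firm")
for z in (58,61,64,75,90,105,125):
    bot.line_to([458.2,-215,z],20 if z<110 else 40); s=st(f"z{z}")
    if abs(s["contact_force"][2])>25 or s["finger_force"]<3: print("STOP"); break
bot.pause(0.2); st()
cv2.imwrite("pics/lift.png",bot.camera("side")[200:480,180:540,::-1])
```

```text
firm t 5.12 p [ 458.3 -215.    53. ] F [ 0.4  0.9 -1.4] w 37.4 ff 35.0
z58 t 5.52 p [ 457.1 -214.8   57.5] F [-1.5  0.4 -5. ] w 37.7 ff 35.0
z61 t 5.82 p [ 456.8 -214.8   60.4] F [-5.1  0.8 -8.9] w 37.3 ff 35.0
z64 t 6.12 p [ 458.6 -215.1   64.6] F [-4.6  0.2 -1.3] w 37.3 ff 35.0
z75 t 6.82 p [ 458.5 -215.1   75.3] F [-3.1  0.1 -0.7] w 37.4 ff 35.0
z90 t 7.72 p [ 458.2 -215.    89.9] F [ 0.2 -0.2 -1.6] w 37.6 ff 35.0
z105 t 8.62 p [ 458.2 -215.   104.9] F [ 0.   0.2 -1.4] w 37.4 ff 35.0
z125 t 9.27 p [ 458.1 -215.   125.1] F [-0.1 -0.8 -0.9] w 37.6 ff 35.0
 t 9.47 p [ 458.  -215.   124.8] F [ 0.5  0.1 -1.8] w 37.3 ff 35.0
```

View pics/lift.png

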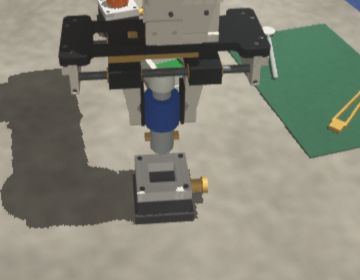

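The filter hangs upright and clear of the socket: the nipple's lower end is at crop (161,151), i.e. full (341,351), with the brass teeth at crop row 136. I'll check its height against the no-slip prediction and get the nipple's offset.

Run:
```python
from h import *
cs=bot.get_calibration("side")
def proj(c,p):
    q=c["view"][:3,:3]@np.array(p,float)+c["view"][:3,3]; return (c["cx"]+c["fx"]*q[0]/-q[2], c["cy"]-c["fy"]*q[1]/-q[2])
u=cs["view"][2,:2]; u=u/np.linalg.norm(u)*13   # toward camera
for z in (74,79,84,89): print(z,"near edge of nipple end",np.round(proj(cs,[458+u[0],-215+u[1],z]),1),"teeth",np.round(proj(cs,[458,-215,z+16]),1), "sleeve near lower edge",np.round(proj(cs,[458+1.5*u[0],-215+1.5*u[1],z+36]),1))
im=cv2.imread("pics/lift.png")
cv2.imwrite("pics/lift_crop.png",cv2.resize(im[80:165,115:215],None,fx=6,fy=6,interpolation=cv2.INTER_CUBIC))
```

```text
74 near edge of nipple end [343.2 361.8] teeth [342.7 342.6] sleeve near lower edge [343.6 340.7]
79 near edge of nipple end [343.2 358.4] teeth [342.7 339.1] sleeve near lower edge [343.6 337.1]
84 near edge of nipple end [343.2 354.9] teeth [342.7 335.6] sleeve near lower edge [343.6 333.4]
89 near edge of nipple end [343.2 351.5] teeth [342.7 332. ] sleeve near lower edge [343.6 329.7]
```

View pics/lift_crop.png

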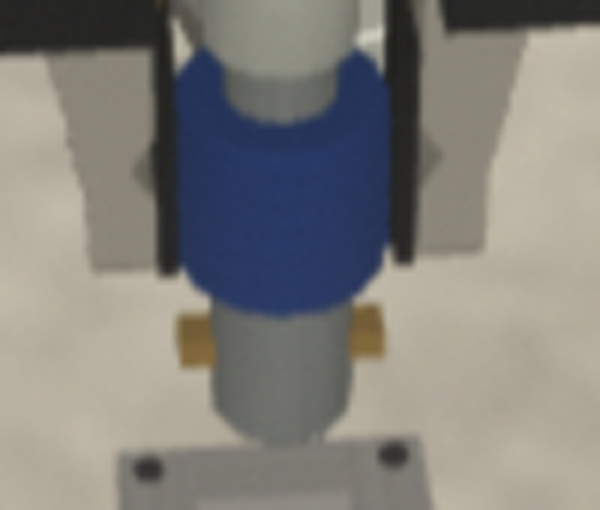

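In this close-up the nipple end is at full row 353.7, the teeth at 336 and the sleeve's lower edge at 332.5. These match the prediction for z ≈ 84, so there was no slip and the sleeve is forward. Now I'll carry it over and set it down gently.

Run:
```python
from h import *
H=[545.2,22.6]
bot.line_to([*H,125],120); bot.pause(.2); b=st("over")["contact_force"][2]
bot.line_to([*H,58],40); st("in well")
for z in np.arange(56,47.9,-1):
    bot.line_to([*H,z],10); s=st(f"z{z}")
    if s["contact_force"][2]-b>4: break
bot.pause(.2); st("set")
cv2.imwrite("pics/set.png",cv2.resize(bot.camera("side")[160:310,270:430,::-1],None,fx=3.5,fy=3.5,interpolation=cv2.INTER_CUBIC))
```

```text
over t 11.97 p [545.2  22.4 125.1] F [-0.3  0.5 -0.8] w 37.5 ff 35.0
in well t 13.8 p [545.3  22.6  58.2] F [ 0.1 -0.4 -1.8] w 37.4 ff 35.0
z56.0 t 14.15 p [545.1  22.6  55.9] F [ 0.1  0.2 -1.1] w 37.7 ff 35.0
z55.0 t 14.4 p [545.2  22.6  54.9] F [ 0.6 -0.1 -1.4] w 37.5 ff 35.0
z54.0 t 14.65 p [545.2  22.6  53.9] F [ 0.4 -0.3 -1.6] w 37.2 ff 35.0
z53.0 t 14.9 p [545.1  22.6  52.9] F [ 0.3 -1.3 -1.4] w 37.6 ff 35.0
z52.0 t 15.15 p [545.1  22.6  51.9] F [ 0.6  0.1 -1.3] w 37.2 ff 35.0
z51.0 t 15.4 p [545.2  22.6  51. ] F [-0.7  0.2 -1.7] w 37.5 ff 35.0
z50.0 t 15.65 p [545.3  22.6  50.9] F [-3.1 -0.5  7.8] w 37.5 ff 35.0
set t 15.85 p [545.3  22.6  50.8] F [-3.8  0.4  8.1] w 37.3 ff 35.0
```

View pics/set.png

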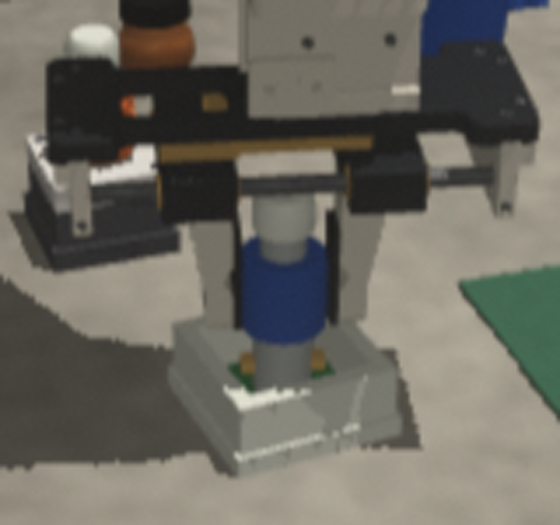

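The picture shows the nipple inside the well (crop 283,365), upright and clear of the walls, and the contact height of 50.9 mm matches the floor. I'll ease off the load, release, retreat and check.

Run:
```python
from h import *
H=[545.2,22.6]
bot.line_to([*H,50.8],10); st("eased")
bot.move_gripper(38,5); st("light")
bot.move_gripper(64); st("open")
bot.line_to([*H,56],20); bot.line_to([*H,220],100)
bot.line_to([470,-150,240],150); st("away")
bot.pause(.3)
s=bot.camera("side"); t=bot.camera("top")
k=dict(fx=4,fy=4,interpolation=cv2.INTER_CUBIC)
o=np.hstack([cv2.resize(s[195:305,310:400],None,**k),cv2.resize(t[155:265,270:360],None,**k)])
cv2.imwrite("pics/end.png",o[:,:,::-1]); cv2.imwrite("pics/end_top.png",t[:,:,::-1])
ct=bot.get_calibration("top")
m=rng(t,(105,120,50),(130,255,255)); c=big(m,(285,175,345,230)); print(cv2.boundingRect(c))
t0=cv2.imread("pics/top0.png")[:,:,::-1]
for im in (t0,t): 
    c=big(rng(np.ascontiguousarray(im),(3,150,100),(18,255,255)),(195,200,240,245)); print("orange",cv2.boundingRect(c))
```

```text
eased t 16.15 p [545.3  22.6  50.9] F [-1.6 -0.5  1.5] w 37.4 ff 35.0
light t 16.37 p [545.3  22.6  50.8] F [-0.8 -0.5  0.5] w 38.2 ff 0.1
open t 17.04 p [545.2  22.6  50.8] F [0.  0.6 0.8] w 63.6 ff 0.0
away t 20.65 p [ 470.2 -149.6  239.9] F [-0.1  0.3  0.7] w 64.0 ff 0.0Traceback (most recent call last):
  File "<stdin>", line 14, in <module>
  File "h.py", line 17, in big
    return max(c,key=cv2.contourArea)
ValueError: max() iterable argument is empty
```

View pics/end.png

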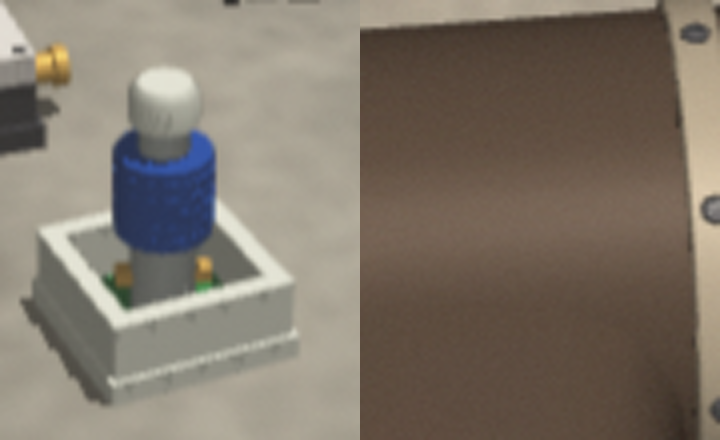

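The side view shows the blue filter upright and centred in the well (crop 163,190), sleeve forward, with the gripper clear of it. The arm blocks the top view, but nothing came near the orange filter, so I'm handing in.

```bash
python3 -c "
from plant import bot
print(bot.close_job())"
```

```text
the job is handed in; nothing more can be done
None
```

The blue filter is uncoupled and standing upright in the white holder's well, released with its sleeve forward; the arm never went near the orange filter, though the top view was blocked so I didn't re-measure it, and the job is handed in with no verdict returned.

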